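# Open the fume gate fully and start the extractor

## Robot

A 6-joint arm with a two-finger parallel gripper is mounted at the origin on the work surface. World frame = base frame: x ahead of the robot, y to its left, z up, the work surface at z = 0. Lengths are in mm, angles in rad, forces in N, time in s.
With the tool pointing down it reaches from about 350 to 850 mm from the base axis. Payload 8.1 kg.
Tool frame: the origin (TCP) lies at the very end of the fingers, on their centre line; the grasp point (between the pads) lies 19 mm behind it (manip.grip_point_offset is the distance from the TCP to the grasp point, in mm); z points along the fingers, y is the line along which they close (so a half turn about z gives the same grasp; the last joint's range is limited). The gripper opens to 93 mm and grips with 3 to 60 N. Pads are 15 mm wide; open, the fingers measure 128 mm over their backs; the gripper's body (75 mm by 188 mm) begins 65 mm behind the grasp point.
Start: joints at [1.069, 0.13, 1.488, -0, 1.523, -0.085], TCP at [242.882, 548.647, 218.635] pointing down, gripper open.
Joint ranges: [-2.96, 2.96], [-0.89, 2.26], [0.02, 2.5], [-1.34, 4.48], [0, 2.73], [-2.66, 2.66]. Speed limits (rad/s): [2.39, 2.39, 2.79, 3.14, 3.14, 3.14].

## Interface

Orientations are given as a 3x3 rotation matrix whose columns are the frame's x, y, z axes.
In Python, from workcell import manip gives the robot as it stands. The module is installed in compiled form; this text tells all that it offers.
- The arm moves only by the tool arm_command, never from a script. Its argument "series" is text: rows parted by semicolons, each of 6 numbers parted by spaces: the shift along the tool's x, y, z scaled (see below), then the turn, a rotation vector about the tool's x, y, z scaled (see below). A call has exactly 5 rows; each row shifts and turns the commanded pose from where the row before left it, along the tool's axes as they then stand; what a row does not reach is not made up. The controller multiplies each number of a shift by 40 cm and each number of a turn by 0.12 rad. A row lasts 1/10 s, in which the tool goes at most 50 mm and 8.59 degrees, less where a joint would pass 70% of its speed; a pose out of reach is approached as far as the arm can. A call with a number of a shift or a turn outside -1 to 1 is refused whole. A call with a gripper value outside its range is refused whole. "gripper" is the opening, from -1 (shut) to 1 (fully open), set as the call begins (left out, the last holds). The fingers move at their own pace and stop on an object; "squeeze" is the grip in N (left out, the last holds). Time passes only in rows, so rows that do not move let the fingers close, or fill a call up. It gives the time, the measured TCP pose, the force, the opening and the grip force at its end, in the units of the state.
- manip.read_state(): the state, without advancing time (a new reading comes with each control period).
- manip.capture(name): name is "side" or "top" or "wrist"; returns the picture (400x640x3 uint8, blue, green, red); there is no depth.
- manip.camera_params(name): a dict with "fx", "fy", "cx", "cy" (pixels), "R" (3x3) and "t" (3): a world point X has camera coordinates R X + t; the wrist camera has in their place "mount" (4x4, takes a point from camera to tool coordinates, whose origin is the TCP and whose axes are the flange's). Camera axes: x right, y down, z forward; pixel columns grow to the right and rows downward; lengths in mm; the calibration is good to about 2 mm. The wrist camera is an equidistant fisheye: a pixel r from the principal point sees the ray r / f radians off the axis. A picture is of the moment at which its call begins: read the wrist's pose just before it. camera_params takes no time and is no camera call.
- manip.hand_in(): hands the job in; it is judged then, once.
The state is a dict: "t": time; "q": joint angles; "dq": joint speeds; "joint_torque": joint torques, N m; "tool_pos": TCP position; "eef_rot": TCP orientation; "wrist_force": force on the tool from outside, world axes, zero at the start; "wrist_torque": the same for the moment, N m; "grip_width": finger opening in mm; "gripper_force": force on a finger pad.
Only numpy, scipy, OpenCV 4.12 (cv2) and the standard library are available. Lean on these libraries where they do the work, as an engineer would, in place of code of your own. Each camera call takes 0.05 s, during which the arm holds its last target. There are 200 camera calls.

## Task

Turn on full fume extraction at the soldering bench: push the lever of the wide-mouthed intake gate all the way open, past its half-open click to the far end stop, and only then press the start button on the switch box down and let it come up again. Just push and press; pick nothing up, and leave the narrow-mouthed gate and the things standing about as they are.

Things in the scene. Friction and masses are not known exactly. Their poses are not given: they have to be found in the camera images.
- gate_wide: fixed grey intake gate lying on the bench: a flat housing 190 mm long (its x), 130 mm wide (its y), 40 mm high, with a round mouth of 76 mm diameter in its top. Origin: centre of its underside; z up. Its lever runs in a straight slot along x on the top, 45 mm to the -y side of the middle line, from x = -40 mm (shut) to x = +40 mm (fully open). Its +x points roughly away from the robot. The two gates may stand in either order from left to right
- wide_mouth (a point): centre of the wide gate's round mouth (76 mm), level with the housing's top, at x = -45 mm, y = +15 mm, z = 40 mm of the gate
- wide_tip (a point): middle of the top of the wide gate's lever, 77 mm above the bench. The lever is an upright black tab 14 mm thick (along the gate's x), 26 mm wide (along y), standing 37 mm above the housing's top. The point moves with it; the gate's x direction is the opening direction
- wide_lever (a joint): travel of the wide gate's lever along the gate's +x, in m: 0 shut, 0.040 half-open click (first detent), 0.080 fully open at the end stop (second detent). Between them it springs to the nearest detent; it takes 7 to 9 N to push it out of the shut place or out of the half-open click, and in the last 15 mm or so it is drawn on to the stop. It stays where a detent holds it. Starts shut or within 4 mm of it
- gate_narrow: the other fixed grey intake gate, the same housing, slot and lever, but its mouth is only 40 mm in diameter; to be left alone. Origin and axes as for the wide gate
- narrow_mouth (a point): centre of the narrow gate's mouth (40 mm), in the same place on its housing
- narrow_tip (a point): middle of the top of the narrow gate's lever, 77 mm above the bench; to be left alone
- narrow_lever (a joint): travel of the narrow gate's lever in m, 0 shut, 0.080 open; to be left shut
- switch_box: fixed grey plastic switch box, 90 x 90 x 45 mm high, origin at the centre of its underside; one round push button in a low collar on its top
- start_button_top (a point): middle of the top of the black start button (32 mm diameter), where to press straight down
- start_button (a joint): how far the start button is pressed, in m: 0 up, 0.006 fully down (about 5 N); it springs up again when let go. It counts as pressed beyond 0.0045
- spool: loose reel of solder wire with blue flanges, 52 mm diameter, 45 mm high, standing on the top of the wide gate near its far end, on the side away from the lever; origin at the centre of its foot. Leave it
- flux_jar: loose white jar, 42 mm diameter, 50 mm high, standing on the top of the narrow gate near its far end, on the side away from the lever; origin at the centre of its foot. Leave it
- screwdriver: loose screwdriver, 170 mm long, lying on the bench beyond the switch box. Leave it
- cleaner: loose white bottle, 56 mm diameter, 130 mm high, standing on the bench at the right of the gates; origin at the centre of its foot. Leave it

How it is judged:
By the outcome, as a careful person would: the job done as asked, in the order asked, and still so for the second after the job is handed in, with the robot touching nothing.
It also fails if it takes over 43 s, if anything falls off the work surface, if the arm or the gripper's body presses on something with over 40 N, if the wrist force passes 120 N, or if a joint passes its speed limit or range.

## Working session

There is one attempt and no reset: what is moved stays moved. The work goes in short steps, Python scripts to look and compute and a tool call to move; the robot and the scene stay as the last step left them, time stands still between calls to the robot, and variables do not carry over. Pictures are saved under pics/ and viewed, at most 10 in all, crops included, and the job is handed in when it is done.

Besides the shell and the picture viewer there is one more tool, called after "Call:" by a JSON object that holds its "fn" and its "kwargs", one argument or row to a line. arm_command: Moves the arm, as the interface text tells. Its arguments: {"type":"object","properties":{"series":{"type":"string"},"gripper":{"type":"number"},"squeeze":{"type":"number"}},"required":["series"]}

```bash
mkdir -p pics
python3 - <<'E'
from workcell import manip
import cv2,numpy as np
s=manip.read_state();print(s['t'],s['tool_pos'],np.round(s['eef_rot'],3).tolist(),s['grip_width'])
for n in("top","side"):
    cv2.imwrite(f"pics/{n}0.png",manip.capture(n));print(n,{k:np.round(v,4).tolist() for k,v in manip.camera_params(n).items()})
print({k:np.round(v,3).tolist() for k,v in manip.camera_params("wrist").items()})
E
```

```text
0.0 [242.63279734 548.13074667 217.60611187] [[-0.914, 0.405, -0.001], [0.405, 0.914, -0.002], [0.0, -0.002, -1.0]] 92.79194682142241
top {'fx': 487.2006, 'fy': 487.2006, 'cx': 317.7166, 'cy': 202.4273, 'R': [[-0.0183, -0.9997, -0.0146], [-0.9974, 0.0193, -0.0693], [0.0696, 0.0133, -0.9975]], 't': [-57.8315, 610.5758, 1219.0648]}
side {'fx': 440.5992, 'fy': 440.5992, 'cx': 326.1394, 'cy': 202.7285, 'R': [[0.7071, -0.707, -0.013], [-0.4411, -0.4266, -0.7896], [0.5527, 0.564, -0.6135]], 't': [-469.1982, 307.7288, 936.1924]}
{'fx': 309.707, 'fy': 309.707, 'cx': 320.366, 'cy': 194.05, 'mount': [[0.0, -0.966, -0.259, 72.097], [1.0, -0.0, 0.001, 0.224], [-0.001, -0.259, 0.966, -167.188], [0.0, 0.0, 0.0, 1.0]]}
```

View pics/top0.png

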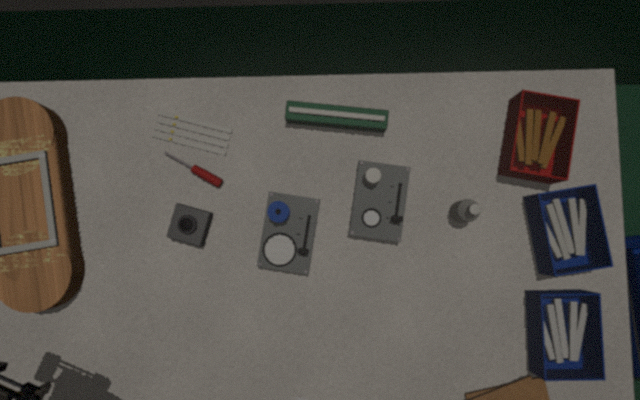

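View pics/side0.png

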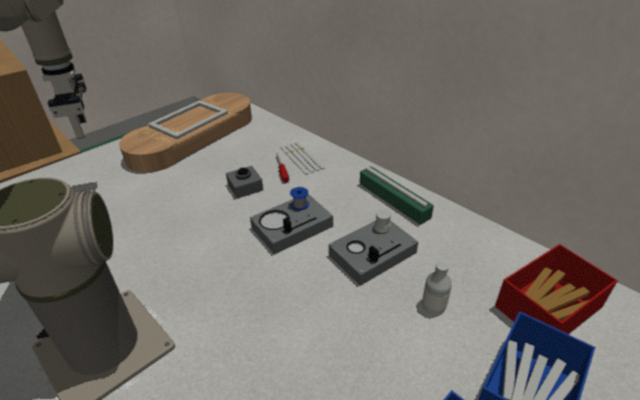

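The top view shows the wide gate on the left: mouth about (279,250), lever about (304,251), spool (278,212). The switch button is near (187,225) and the narrow gate is on the right, around (380,202). The side view agrees.

```bash
cat > h.py <<'E'
import numpy as np,cv2
from workcell import manip
def ray(n,u,v,z):
    p=manip.camera_params(n);R=np.array(p['R']);t=np.array(p['t'])
    d=R.T@[(u-p['cx'])/p['fx'],(v-p['cy'])/p['fy'],1];o=-R.T@t
    return o+d*(z-o[2])/d[2]
def wray(u,v,z,s):
    p=manip.camera_params('wrist');M=np.array(p['mount']);x=np.array([u-p['cx'],v-p['cy']]);r=np.hypot(*x);a=r/p['fx']
    d=np.r_[x/r*np.sin(a),np.cos(a)];E=np.array(s['eef_rot'])
    o=E@M[:3,3]+s['tool_pos'];d=E@M[:3,:3]@d
    return o+d*(z-o[2])/d[2]
E
python3 - <<'E'
from h import *
im=cv2.imread('pics/top0.png');g=im.max(2)
c=im[180:285,150:330];cv2.imwrite('pics/crop0.png',cv2.resize(c,None,fx=4.4,fy=4.4,interpolation=cv2.INTER_CUBIC))
# housing: white mouth rim / grey housing
m=((g<105)).astype(np.uint8)
for cn in cv2.findContours(m,cv2.RETR_CCOMP,cv2.CHAIN_APPROX_NONE)[0]:
    a=cv2.contourArea(cn)
    if a>250 and 150<cn[:,0,0].mean()<420 and 120<cn[:,0,1].mean()<290:
        r=cv2.minAreaRect(cn);b=cv2.boxPoints(r);print(int(a),np.round(r[0],1),np.round(r[1],1))
        print([np.round(ray('top',*p,40)).tolist() for p in b])
for n,u,v,z in(('mouth',279,250,40),('tip',304,251,77),('btn',187,225,55)):print(n,ray('top',u,v,z))
E
```

```text
1529 [189.7 225.3] [41.8 40. ]
[[525.0, 317.0, 40.0], [620.0, 289.0, 40.0], [589.0, 188.0, 40.0], [494.0, 216.0, 40.0]]
4117 [288.1 233.4] [54.1 79.9]
[[446.0, 89.0, 40.0], [642.0, 56.0, 40.0], [619.0, -78.0, 40.0], [423.0, -44.0, 40.0]]
690 [279.2 249.3] [29.  29.7]
[[493.0, 80.0, 40.0], [545.0, 27.0, 40.0], [493.0, -23.0, 40.0], [442.0, 30.0, 40.0]]
4208 [378.4 202.6] [55.2 80.9]
[[516.0, -137.0, 40.0], [716.0, -169.0, 40.0], [694.0, -306.0, 40.0], [495.0, -272.0, 40.0]]
504 [193.1 169.8] [67.1 13. ]
[[722.0, 327.0, 40.0], [751.0, 313.0, 40.0], [672.0, 161.0, 40.0], [643.0, 175.0, 40.0]]
mouth [491.12298944  29.04582599  40.        ]
tip [488.61076492 -34.81402914  77.        ]
btn [557.23259164 254.89370984  55.        ]
```

View pics/crop0.png

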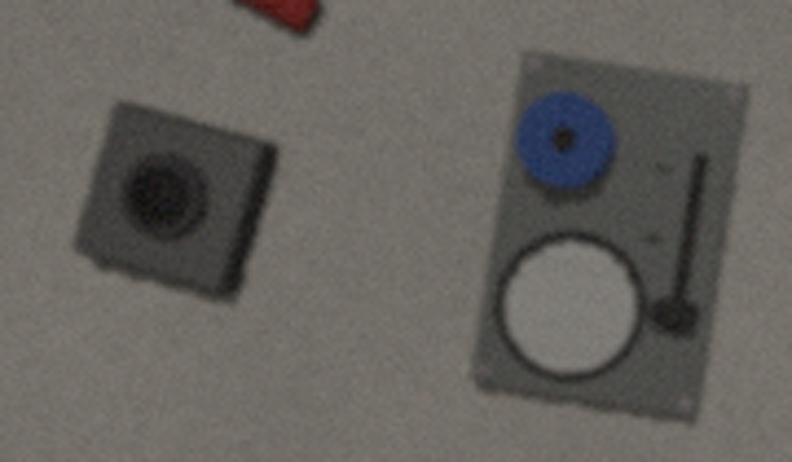

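The gate's yaw is about -0.167, the lever tip about (487,-34,77) and the button about (557,255). Moving to just behind the lever, with fingers closed.

Call:
{"fn": "arm_command", "kwargs": {
  "series": "-0.07 -0.074 0 0 0 0;-0.07 -0.074 0 0 0 0;-0.07 -0.074 0 0 0 0;-0.07 -0.074 0 0 0 0;-0.07 -0.074 0 0 0 0",
  "gripper": -1,
  "squeeze": 20
}}

```text
t: 0.6
tool_pos: [311.0, 355.0, 218.1]
eef_rot: [[-0.915, 0.404, -0.0], [0.404, 0.915, -0.001], [0.0, -0.001, -1.0]]
wrist_force: [1.3, 0.0, -0.7]
grip_width: 57.5
gripper_force: 0.0
```

Call:
{"fn": "arm_command", "kwargs": {
  "series": "-0.07 -0.074 0 0 0 0;-0.07 -0.074 0 0 0 0;-0.07 -0.074 0 0 0 0;-0.07 -0.074 0 0 0 0;-0.07 -0.074 0 0 0 0"
}}

```text
t: 1.1
tool_pos: [379.1, 163.0, 218.4]
eef_rot: [[-0.914, 0.405, -0.0], [0.405, 0.914, -0.0], [0.0, -0.0, -1.0]]
wrist_force: [1.6, -1.2, 0.6]
grip_width: 17.7
gripper_force: 0.0
```

Call:
{"fn": "arm_command", "kwargs": {
  "series": "-0.07 -0.074 0 0 0 0;-0.07 -0.074 0 0 0 0;-0.07 -0.074 0 0 0 0;-0.07 -0.074 0 0 0 0;-0.07 -0.074 0 0 0 0"
}}

```text
t: 1.6
tool_pos: [447.2, -29.1, 218.4]
eef_rot: [[-0.914, 0.405, -0.0], [0.405, 0.914, 0.0], [0.0, 0.0, -1.0]]
wrist_force: [1.6, -0.1, -0.3]
grip_width: 0.5
gripper_force: 0.0
```

Call:
{"fn": "arm_command", "kwargs": {
  "series": "0 0 0.08 0 0 -1;0 0 0.08 0 0 -1;0 0 0.04 0 0 -0.08;0 0 0 0 0 0;0 0 0 0 0 0"
}}

```text
t: 2.1
tool_pos: [447.0, -27.3, 138.8]
eef_rot: [[-0.986, 0.167, -0.001], [0.167, 0.986, 0.0], [0.001, -0.0, -1.0]]
wrist_force: [-0.3, -0.1, -0.1]
grip_width: 0.2
gripper_force: 0.0
```

Run:
```python
from h import *
s=manip.read_state();print(s['t'],s['tool_pos'],np.round(s['eef_rot'],3).tolist(),s['grip_width'],s['wrist_force'])
im=manip.capture('wrist');cv2.imwrite('pics/w1.png',im)
```

```text
2.1 [447.03355194 -27.3293527  138.84445508] [[-0.986, 0.167, -0.001], [0.167, 0.986, 0.0], [0.001, -0.0, -1.0]] 0.15853637918698638 [-0.25429454 -0.06820656 -0.09339079]
```

View pics/w1.png

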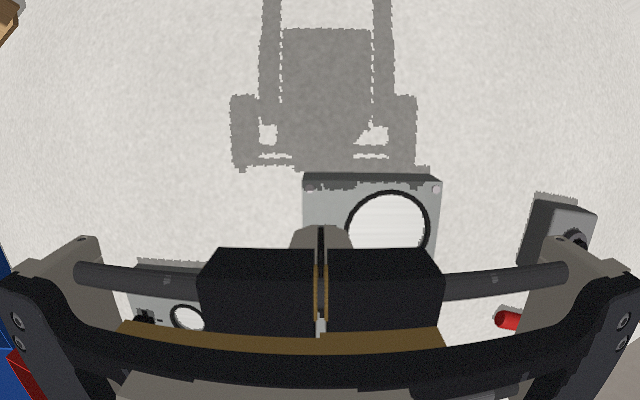

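The wrist view shows the near edge of the wide gate level at row ~180 (columns 303–441), so the yaw fits; its mouth is at (388,228), and the closed fingers hide the lever. Checking against the estimate.

Run:
```python
from h import *
s=manip.read_state();X=np.array([.986,-.167]);Y=np.array([.167,.986])
im=cv2.imread('pics/w1.png')
m=wray(388,228,40,s)[:2];a=wray(303,181,40,s)[:2];b=wray(441,183,40,s)[:2]
print(m,a,b,np.linalg.norm(b-a))
print('tip from mouth',m+5*X-60*Y,'from corners',(a+b)/2+55*X-45*Y)
```

```text
[490.54343824  30.3370147 ] [433.06907699 -39.89649665] [455.65030446  85.80509874] 127.71375383339017
tip from mouth [485.45343824 -29.6579853 ] from corners [491.07469073 -30.60069895]
```

Call:
{"fn": "arm_command", "kwargs": {
  "series": "0 0.007 0.08 0 0 0;0 0 0.08 0 0 0;0 0 0.057 0 0 0;0 0 0 0 0 0;0 0 0 0 0 0"
}}

```text
t: 2.65
tool_pos: [448.5, -24.6, 53.3]
eef_rot: [[-0.986, 0.166, 0.001], [0.166, 0.986, -0.0], [-0.001, -0.0, -1.0]]
wrist_force: [0.5, -0.3, 0.7]
grip_width: 0.9
gripper_force: 0.0
```

Call:
{"fn": "arm_command", "kwargs": {
  "series": "-0.02 0 0 0 0 0;-0.02 0 0 0 0 0;-0.01 0 0 0 0 0;-0.01 0 0 0 0 0;-0.01 0 0 0 0 0"
}}

```text
t: 3.15
tool_pos: [475.2, -29.3, 52.0]
eef_rot: [[-0.986, 0.166, -0.001], [0.166, 0.986, 0.0], [0.001, -0.0, -1.0]]
wrist_force: [-4.9, 0.3, 4.2]
grip_width: 0.3
gripper_force: 2.8
```

Call:
{"fn": "arm_command", "kwargs": {
  "series": "-0.012 0 0 0 0 0;-0.012 0 0 0 0 0;-0.012 0 0 0 0 0;-0.012 0 0 0 0 0;-0.012 0 0 0 0 0"
}}

```text
t: 3.65
tool_pos: [499.0, -33.3, 51.6]
eef_rot: [[-0.986, 0.166, -0.0], [0.166, 0.986, 0.0], [0.0, -0.0, -1.0]]
wrist_force: [0.4, 0.2, 0.7]
grip_width: 0.3
gripper_force: 0.0
```

Call:
{"fn": "arm_command", "kwargs": {
  "series": "-0.012 0 0 0 0 0;-0.012 0 0 0 0 0;-0.012 0 0 0 0 0;-0.012 0 0 0 0 0;-0.012 0 0 0 0 0"
}}

```text
t: 4.15
tool_pos: [521.4, -37.1, 51.5]
eef_rot: [[-0.986, 0.166, -0.004], [0.166, 0.986, 0.0], [0.004, -0.0, -1.0]]
wrist_force: [-10.5, 1.7, 6.8]
grip_width: 0.7
gripper_force: 5.1
```

Call:
{"fn": "arm_command", "kwargs": {
  "series": "-0.01 0 0 0 0 0;-0.01 0 0 0 0 0;-0.01 0 0 0 0 0;-0.005 0 0 0 0 0;-0.005 0 0 0 0 0"
}}

```text
t: 4.65
tool_pos: [538.9, -40.0, 51.9]
eef_rot: [[-0.986, 0.166, 0.001], [0.166, 0.986, -0.0], [-0.001, 0.0, -1.0]]
wrist_force: [0.4, 0.8, 0.8]
grip_width: 0.6
gripper_force: 0.0
```

Call:
{"fn": "arm_command", "kwargs": {
  "series": "-0.005 0 0 0 0 0;-0.005 0 0 0 0 0;-0.003 0 0 0 0 0;-0.002 0 0 0 0 0;0 0 0 0 0 0"
}}

```text
t: 5.15
tool_pos: [544.4, -40.9, 51.9]
eef_rot: [[-0.986, 0.166, 0.0], [0.166, 0.986, -0.0], [-0.0, -0.0, -1.0]]
wrist_force: [-0.7, 0.7, 0.7]
grip_width: 0.1
gripper_force: 0.0
```

Call:
{"fn": "arm_command", "kwargs": {
  "series": "-0.005 0 0 0 0 0;-0.005 0 0 0 0 0;-0.003 0 0 0 0 0;-0.003 0 0 0 0 0;0 0 0 0 0 0"
}}

```text
t: 5.65
tool_pos: [550.7, -42.0, 51.8]
eef_rot: [[-0.986, 0.166, 0.0], [0.166, 0.986, 0.0], [-0.0, 0.0, -1.0]]
wrist_force: [-0.2, 0.2, 0.0]
grip_width: 0.5
gripper_force: 0.0
```

Call:
{"fn": "arm_command", "kwargs": {
  "series": "-0.003 0 0 0 0 0;-0.003 0 0 0 0 0;-0.003 0 0 0 0 0;-0.003 0 0 0 0 0;0 0 0 0 0 0"
}}

```text
t: 6.15
tool_pos: [551.7, -42.1, 51.4]
eef_rot: [[-0.986, 0.166, -0.008], [0.166, 0.986, 0.001], [0.008, -0.0, -1.0]]
wrist_force: [-19.1, 2.7, 16.1]
grip_width: 0.3
gripper_force: 9.8
```

A firm stop at x ≈ 552, as predicted. Backing off, rising and taking a look.

Call:
{"fn": "arm_command", "kwargs": {
  "series": "0.03 0 0 0 0 0;0.03 0 0 0 0 0;0 0 -0.1 0 0 0;0 0 -0.1 0 0 0;0 0 -0.1 0 0 0"
}}

```text
t: 6.65
tool_pos: [531.2, -38.7, 173.0]
eef_rot: [[-0.986, 0.166, -0.001], [0.166, 0.986, 0.0], [0.001, -0.0, -1.0]]
wrist_force: [0.0, 0.8, -0.2]
grip_width: 0.8
gripper_force: 0.0
```

Run:
```python
from h import *
s=manip.read_state();print(s['t'],s['tool_pos'],s['wrist_force'])
a=manip.capture('top')[180:290,150:330];b=manip.capture('side')[150:260,210:390]
cv2.imwrite('pics/c2.png',cv2.resize(np.hstack([a,b]),None,fx=2.2,fy=2.2,interpolation=cv2.INTER_CUBIC))
# button centre: darkest blob inside the switch box (first top picture)
im=cv2.imread('pics/top0.png');r=cv2.GaussianBlur(im.max(2),(0,0),1)[212:238,174:200]
for th in(30,35,40,45,50):
    n,l,st,c=cv2.connectedComponentsWithStats((r<th).astype(np.uint8));
    print(th,[(st[i,4],*np.round(c[i]+[174,212],1),np.round(ray('top',*(c[i]+[174,212]),55)[:2],1)) for i in range(1,n) if st[i,4]>15])
```

```text
6.65 [531.20180345 -38.72434305 172.9914192 ] [ 0.03869094  0.78510063 -0.23652475]
30 [(np.int32(60), np.float64(184.0), np.float64(225.0), array([557.3, 262.4]))]
35 [(np.int32(123), np.float64(185.4), np.float64(224.4), array([558.8, 258.9]))]
40 [(np.int32(159), np.float64(185.6), np.float64(224.2), array([559.2, 258.5]))]
45 [(np.int32(227), np.float64(186.9), np.float64(224.6), array([558.1, 255.2]))]
50 [(np.int32(279), np.float64(187.1), np.float64(224.5), array([558.5, 254.7]))]
```

View pics/c2.png

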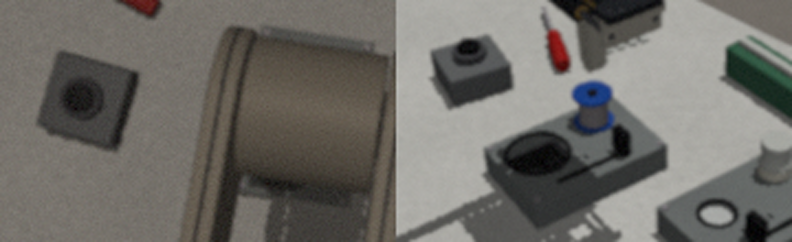

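The top view is blocked by the arm, but the side view shows the wide lever at the far end of its slot, with spool and narrow gate untouched. The button is at (82,98) in the left crop and (468,47) in the right one. Triangulating it, and moving across.

Run:
```python
from h import *
for u in(185.5,187):
  uv=[(u,224.4),(210+(468-396)/2.2,150+47/2.2)]
  P=[]
  for n in('top','side'):
    p=manip.camera_params(n);K=np.array([[p['fx'],0,p['cx']],[0,p['fy'],p['cy']],[0,0,1]]);P.append(K@np.c_[p['R'],p['t']])
  X=cv2.triangulatePoints(P[0],P[1],np.array(uv[0]),np.array(uv[1]));print((X[:3]/X[3]).ravel())
  print([ray('side',*uv[1],z) .round(1).tolist() for z in(50,60)])
```

```text
[558.83174792 256.81096697  60.75649157]
[[567.8, 270.7, 50.0], [559.7, 257.5, 60.0]]
[557.91665857 253.09184678  62.88695194]
[[567.8, 270.7, 50.0], [559.7, 257.5, 60.0]]
```

Call:
{"fn": "arm_command", "kwargs": {
  "series": "0.007 0.0926 0 0 0 0;0.007 0.0926 0 0 0 0;0.007 0.0926 0 0 0 0;0.007 0.0926 0 0 0 0;0.007 0.0926 0 0 0 0"
}}

```text
t: 7.25
tool_pos: [548.5, 147.6, 171.2]
eef_rot: [[-0.986, 0.167, -0.0], [0.167, 0.986, -0.0], [0.0, -0.0, -1.0]]
wrist_force: [0.2, 1.1, -0.2]
grip_width: 0.3
gripper_force: 0.0
```

Run:
```python
from h import *
s=manip.read_state();print(s['tool_pos'])
cv2.imwrite('pics/w3.png',manip.capture('wrist')[150:350,320:600].repeat(2,0).repeat(2,1))
```

```text
[548.47100961 147.60307343 171.21803189]
```

View pics/w3.png

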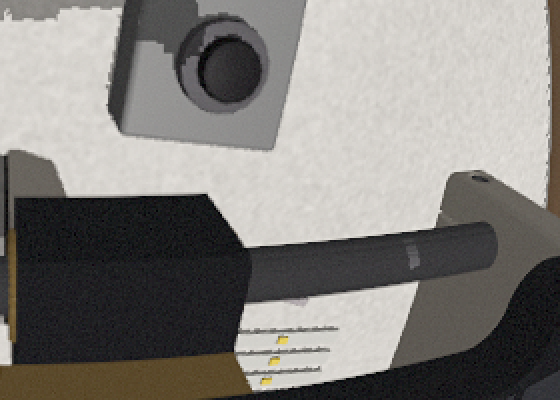

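The wrist view clearly shows the button top at full-picture pixel (436,184.5).

Run:
```python
from h import *
s=manip.read_state();E=np.array(s['eef_rot'])
for z in(56,61):
  w=wray(436,184.5,z,s);print(w, (E.T@(w-s['tool_pos']))/400)
```

```text
[561.17983146 266.89287603  56.        ] [0.01498425 0.28590846 0.28900271]
[559.69640116 265.07900717  61.        ] [0.01790602 0.2808646  0.27648914]
```

The top (y ≈ 256) and wrist (y ≈ 265) estimates disagree, so I'll take one closer, near-axis look.

Call:
{"fn": "arm_command", "kwargs": {
  "series": "-0.036 0.09 0.03 0 0 0;-0.036 0.09 0.03 0 0 0;-0.036 0.095 0.03 0 0 0;0 0 0 0 0 0;0 0 0 0 0 0"
}}

```text
t: 7.8
tool_pos: [608.8, 247.6, 133.7]
eef_rot: [[-0.986, 0.165, -0.003], [0.165, 0.986, -0.001], [0.003, -0.002, -1.0]]
wrist_force: [-0.2, -0.0, -0.1]
grip_width: 0.4
gripper_force: 0.0
```

Run:
```python
from h import *
s=manip.read_state();print(s['tool_pos'])
cv2.imwrite('pics/w4.png',manip.capture('wrist')[100:300,200:440].repeat(2,0).repeat(2,1))
```

```text
[608.76699848 247.58262045 133.74055619]
```

View pics/w4.png

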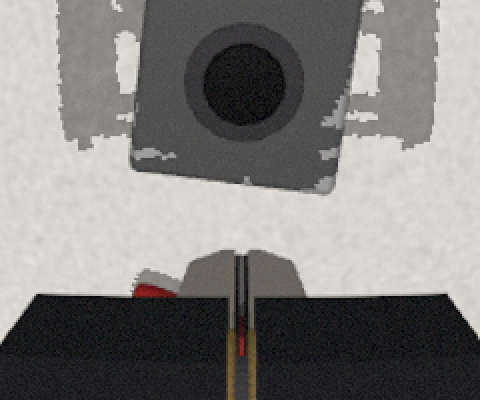

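Here the button is centred at full-picture (322,142), laterally almost in line with the finger slit (column 320.5).

Run:
```python
from h import *
s=manip.read_state();E=np.array(s['eef_rot'])
for z in(56,61):
  w=wray(322,142,z,s);print(w, (E.T@(w-s['tool_pos']))/400)
```

```text
[561.18716188 256.85667804  56.        ] [0.12220693 0.00463398 0.19785114]
[560.72499996 256.90889911  61.        ] [0.12338103 0.00455892 0.18535242]
```

It agrees with the top camera: (560.5, 257). Move over and press.

Call:
{"fn": "arm_command", "kwargs": {
  "series": "0.061 0.004 0 0 0 0;0.061 0 0.04 0 0 0;0 0 0.07 0 0 0;0 0 0.04 0 0 0;0 0 0 0 0 0"
}}

```text
t: 8.35
tool_pos: [560.1, 255.5, 73.8]
eef_rot: [[-0.986, 0.167, -0.003], [0.167, 0.986, -0.001], [0.003, -0.002, -1.0]]
wrist_force: [-0.2, -0.5, -0.9]
grip_width: 0.5
gripper_force: 0.0
```

Call:
{"fn": "arm_command", "kwargs": {
  "series": "0 0 0.006 0 0 0;0 0 0.006 0 0 0;0 0 0.005 0 0 0;0 0 0.005 0 0 0;0 0 0 0 0 0"
}}

```text
t: 8.85
tool_pos: [562.1, 257.2, 67.2]
eef_rot: [[-0.986, 0.166, 0.001], [0.166, 0.986, 0.0], [-0.001, 0.0, -1.0]]
wrist_force: [0.2, -1.4, 1.0]
grip_width: 0.3
gripper_force: 0.7
```

Call:
{"fn": "arm_command", "kwargs": {
  "series": "0 0 0.005 0 0 0;0 0 0.005 0 0 0;0 0 0 0 0 0;0 0 0 0 0 0;0 0 0 0 0 0"
}}

```text
t: 9.35
tool_pos: [562.1, 257.3, 63.4]
eef_rot: [[-0.986, 0.166, 0.001], [0.166, 0.986, 0.0], [-0.001, 0.0, -1.0]]
wrist_force: [0.8, -0.3, 4.0]
grip_width: 0.4
gripper_force: 1.8
```

Call:
{"fn": "arm_command", "kwargs": {
  "series": "0 0 0.005 0 0 0;0 0 0.004 0 0 0;0 0 0 0 0 0;0 0 0 0 0 0;0 0 0 0 0 0"
}}

```text
t: 9.85
tool_pos: [562.3, 257.3, 61.1]
eef_rot: [[-0.986, 0.166, 0.001], [0.166, 0.986, 0.0], [-0.001, 0.001, -1.0]]
wrist_force: [-3.3, -2.2, 14.8]
grip_width: 0.3
gripper_force: 7.4
```

Call:
{"fn": "arm_command", "kwargs": {
  "series": "0 0 0.003 0 0 0;0 0 0 0 0 0;0 0 0 0 0 0;0 0 0 0 0 0;0 0 0 0 0 0"
}}

```text
t: 10.35
tool_pos: [562.3, 257.3, 61.0]
eef_rot: [[-0.986, 0.166, 0.001], [0.166, 0.986, 0.0], [-0.001, 0.001, -1.0]]
wrist_force: [-7.5, -3.9, 21.8]
grip_width: 0.3
gripper_force: 11.2
```

Call:
{"fn": "arm_command", "kwargs": {
  "series": "0 0 -0.02 0 0 0;0 0 -0.04 0 0 0;0 0 -0.1 0 0 0;0 0 -0.1 0 0 0;0 0 0 0 0 0"
}}

```text
t: 10.85
tool_pos: [564.9, 258.5, 169.7]
eef_rot: [[-0.986, 0.166, 0.009], [0.166, 0.986, 0.004], [-0.008, 0.005, -1.0]]
wrist_force: [1.0, 0.3, 1.2]
grip_width: 0.1
gripper_force: 0.0
```

Call:
{"fn": "arm_command", "kwargs": {
  "series": "0.1 0 0 0 0 0;0.1 0 0 0 0 0;0.1 0 0 0 0 0;0 0 0 0 0 0;0 0 0 0 0 0"
}}

```text
t: 11.35
tool_pos: [442.5, 277.3, 162.1]
eef_rot: [[-0.986, 0.165, -0.0], [0.165, 0.986, -0.0], [0.0, -0.0, -1.0]]
wrist_force: [0.5, 1.1, 1.5]
grip_width: 0.8
gripper_force: 0.0
```

Run:
```python
from h import *
s=manip.read_state();print(s['t'],s['tool_pos'],s['wrist_force'])
a=manip.capture('top')[140:290,150:430];b=manip.capture('side')[130:280,210:430]
cv2.imwrite('pics/c5.png',cv2.resize(np.hstack([a,b]),None,fx=1.6,fy=1.6,interpolation=cv2.INTER_CUBIC))
```

```text
11.35 [442.48240644 277.26685194 162.12186414] [0.48195326 1.06230833 1.46012681]
```

View pics/c5.png

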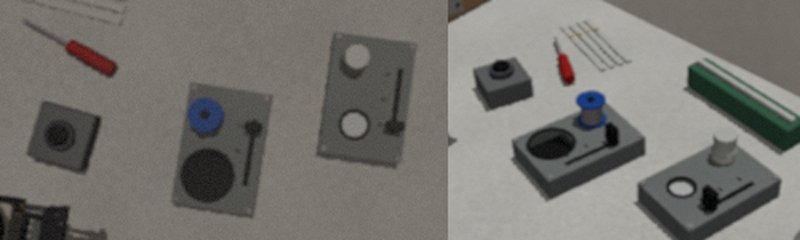

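Both views show the wide lever at its far end (254,127), the wide mouth now dark, the button up, and everything else in place. Handing in.

```bash
python3 -c "
from workcell import manip
print(manip.hand_in())"
```

```text
the job is handed in; nothing more can be done
None
```

I pushed the wide gate's lever to its far end stop, then pressed the start button fully down and let it come up, and handed the job in at about 11.4 s of the 43 s allowed; the last pictures show everything else where it was.

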